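# Put the axle bolts away by length

### The job

Put the three loose axle bolts away: lay each one on the sloping rack that stores bolts of its own length, in the free pair of V saddles beside the stored bolt, with its shank down in both saddles and its head and nut hanging outside them. Lay them down, do not drop them, and leave the other things on the bench where they are.

Things in the scene. Friction and masses are not known exactly. Their poses are not given: they have to be found in the camera images.
- bolt_short: loose short steel axle bolt lying on the bench, hexagon head at one end, nut run on at the other: round shank 16 mm thick, 80 mm clear between head and nut; both hexagons 30 mm across flats, 13 mm thick; 6 mm of thread beyond the nut (112 mm overall). Origin: middle of the clear shank, on its axis (15 mm above the bench). x axis along the bolt to the nut. Either end may point up the rack
- bolt_medium: loose medium steel axle bolt lying on the bench, hexagon head at one end, nut run on at the other: round shank 16 mm thick, 110 mm clear between head and nut; both hexagons 30 mm across flats, 13 mm thick; 6 mm of thread beyond the nut (142 mm overall). Origin: middle of the clear shank, on its axis (15 mm above the bench). x axis along the bolt to the nut. Either end may point up the rack
- bolt_long: loose long steel axle bolt lying on the bench, hexagon head at one end, nut run on at the other: round shank 16 mm thick, 140 mm clear between head and nut; both hexagons 30 mm across flats, 13 mm thick; 6 mm of thread beyond the nut (172 mm overall). Origin: middle of the clear shank, on its axis (15 mm above the bench). x axis along the bolt to the nut. Either end may point up the rack
- rack_short: fixed green rack for short bolts: plate 104 mm wide, sloping up away from the robot at 35 degrees, two pairs of V saddles; the left pair (+y) holds a fixed stored bolt of the same length, the right is free (30 mm to -y). A carrying hoop of 10 mm rod arches over it: crossbar 262 mm above the bench, 12 mm to +x, so come in square to the plate. Origin on the bench, mid rack; x up the slope
- rack_medium: fixed green rack for medium bolts: plate 104 mm wide, sloping up away from the robot at 35 degrees, two pairs of V saddles; the left pair (+y) holds a fixed stored bolt of the same length, the right is free (30 mm to -y). A carrying hoop of 10 mm rod arches over it: crossbar 262 mm above the bench, 12 mm to +x, so come in square to the plate. Origin on the bench, mid rack; x up the slope
- rack_long: fixed green rack for long bolts: plate 104 mm wide, sloping up away from the robot at 35 degrees, two pairs of V saddles; the left pair (+y) holds a fixed stored bolt of the same length, the right is free (30 mm to -y). A carrying hoop of 10 mm rod arches over it: crossbar 262 mm above the bench, 12 mm to +x, so come in square to the plate. Origin on the bench, mid rack; x up the slope
- seat_short (a point): where the short bolt's shank middle belongs, 95 mm above the bench. x axis up the slope along both saddles, y level, z square to the plate. Plate surface 28 mm below (-z). Saddles 12 mm thick, 64 mm over their outer faces, 40 mm between (room for the fingers), 36 mm wide, tips 9 mm above the point; end play of the bolt 16 mm in all. The stored bolt is 60 mm to +y
- seat_medium (a point): where the medium bolt's shank middle belongs, 95 mm above the bench. x axis up the slope along both saddles, y level, z square to the plate. Plate surface 28 mm below (-z). Saddles 12 mm thick, 94 mm over their outer faces, 70 mm between (room for the fingers), 36 mm wide, tips 9 mm above the point; end play of the bolt 16 mm in all. The stored bolt is 60 mm to +y
- seat_long (a point): where the long bolt's shank middle belongs, 95 mm above the bench. x axis up the slope along both saddles, y level, z square to the plate. Plate surface 28 mm below (-z). Saddles 12 mm thick, 124 mm over their outer faces, 100 mm between (room for the fingers), 36 mm wide, tips 9 mm above the point; end play of the bolt 16 mm in all. The stored bolt is 60 mm to +y
- piston: aluminium piston standing upright, 54 mm across, 60 mm high; origin: centre of its underside; a bystander
- spray_can: red spray can standing, 60 mm across, 170 mm high; origin: centre of its underside; a bystander
- grinding_disc: dark grinding disc lying flat, 110 mm across, 8 mm thick; origin: centre of its underside; a bystander
- spanner: steel spanner 170 mm long, lying; x axis along it, handle to -x; a bystander
- screwdriver: wooden-handled screwdriver 180 mm long, lying; x axis along it, handle to -x; a bystander
- wire_brush: wooden wire brush 180 mm long, lying; x axis along it, handle to -x; a bystander
- oil_jar: amber jar standing, 56 mm across, 90 mm high; origin: centre of its underside; a bystander

How it is judged (in metres and radians):
At the end, for the whole second after the job is handed in: Each bolt lies still in the free saddles of the rack of its own length, either end up: middle of its shank within 11 mm of the seat point and at most 4 mm above it, axis within 0.04 rad (2.3 degrees) of the saddles' line, so that the shank is down in both saddles, head and nut outside (distance between bolt_short and seat_short below 0.011 m and z of bolt_short in the frame of seat_short below 0.004 m and angle between the x axis of bolt_short and the x axis of seat_short, either way round below 0.04 rad and linear speed of each of bolt_short, bolt_medium, bolt_long below 0.02 m/s and distance between bolt_medium and seat_medium below 0.011 m and z of bolt_medium in the frame of seat_medium below 0.004 m and angle between the x axis of bolt_medium and the x axis of seat_medium, either way round below 0.04 rad and distance between bolt_long and seat_long below 0.011 m and z of bolt_long in the frame of seat_long below 0.004 m and angle between the x axis of bolt_long and the x axis of seat_long, either way round below 0.04 rad); the robot touches nothing.
It fails at once if the short bolt is dropped, thrown or knocked away (faster than 0.4 m/s while the fingers do not touch it) (linear speed of bolt_short above 0.4 m/s and contact force between the fingers and bolt_short below 0.1 N).
It fails at once if the medium bolt is dropped, thrown or knocked away (faster than 0.4 m/s while the fingers do not touch it) (linear speed of bolt_medium above 0.4 m/s and contact force between the fingers and bolt_medium below 0.1 N).
It fails at once if the long bolt is dropped, thrown or knocked away (faster than 0.4 m/s while the fingers do not touch it) (linear speed of bolt_long above 0.4 m/s and contact force between the fingers and bolt_long below 0.1 N).
It fails at once if a bystander (piston, spray can, disc, spanner, screwdriver, brush or jar) is moved by more than 20 mm (distance of any of piston, spray_can, grinding_disc, spanner, screwdriver, wire_brush, oil_jar from where it was at the start of the episode above 0.02 m).
It also fails if it takes over 72 s, if anything falls off the work surface, if the arm or the gripper's body presses on something with over 40 N, if the wrist force passes 120 N, or if a joint passes its speed limit or range.

### The arm

A 6-joint arm with a two-finger parallel gripper is mounted at the origin on the work surface. World frame = base frame: x ahead of the robot, y to its left, z up, the work surface at z = 0. Lengths are in mm, angles in rad, forces in N, time in s.
With the tool pointing down it reaches from about 350 to 775 mm from the base axis. Payload 7.3 kg.
Tool frame: the origin (TCP) lies at the very end of the fingers, on their centre line; the grasp point (between the pads) lies 19 mm behind it; z points along the fingers, y is the line along which they close (so a half turn about z gives the same grasp; the last joint's range is limited). The gripper opens to 92 mm and grips with 3 to 60 N. Pads are 19 mm wide; open, the fingers measure 130 mm over their backs; the gripper's body (75 mm by 190 mm) begins 47 mm behind the grasp point.
Start: joints at [-1.285, 0.342, 1.524, -0, 1.275, -0.146], TCP at [219.74, -476.822, 226.741] pointing down, gripper open.
Joint ranges: [-2.53, 2.53], [-0.77, 2.02], [0.04, 2.7], [-1, 4.14], [0.28, 2.66], [-3.11, 3.11]. Speed limits (rad/s): [2.57, 2.57, 3.14, 3.14, 3.14, 3.14].

### API

Orientations are given as [roll, pitch, yaw] about the fixed x, y, z axes, in that order (R = Rz(yaw) Ry(pitch) Rx(roll)).
In Python, from plant import get_obs, optics, ticket, finder gives the robot as it stands.
- The arm moves only by the tool send_rows, never from a script. Its arguments are lists of equal length, an entry for each row: "offset": the shift along the tool's x, y, z scaled (see below), a list of three; "delta_rot": the turn, a rotation vector about the tool's x, y, z scaled (see below), a list of three. In form: {"offset": [[dx, dy, dz], ...], "delta_rot": [[rx, ry, rz], ...]}. A call has 1 to 8 rows; each row is the pose to reach, as a shift and turn from the pose commanded when the call began, along the tool's axes at that moment, turning the shorter way round; what a row does not reach only later rows make up. The controller multiplies each number of a shift by 120 mm and each number of a turn by 360 degrees. A row lasts 1/8 s, in which the tool goes at most 62.5 mm and 10.7 degrees, less where a joint would pass 70% of its speed; a pose out of reach is approached as far as the arm can. A call with a number of a shift or a turn outside -1 to 1 is refused whole. A call with a gripper value outside its range is refused whole. "grip" is the opening, from 0 (shut) to 1 (fully open), set as the call begins (left out, the last holds). The fingers move at their own pace and stop on an object; the grip force is fixed at half the most. Time passes only in rows, so rows that repeat a pose let the fingers close. It gives the time, the measured TCP pose, the force, the opening and the grip force at its end, in the units of the state.
- get_obs(): the state, without advancing time (a new reading comes with each control period).
- optics.capture(name): name is "scene" or "top" or "wrist"; returns the picture (400x640x3 uint8, red, green, blue); there is no depth.
- optics.get_calibration(name): a dict with "fx", "fy", "cx", "cy" (pixels), "world_from_camera" (4x4, takes a point from camera to world coordinates). Camera axes: x right, y down, z forward; pixel columns grow to the right and rows downward; lengths in mm; the calibration is good to about 2 mm. A picture is of the moment at which its call begins: read the wrist's pose just before it. get_calibration takes no time and is no camera call; for the wrist camera it gives the pose at the moment of the call.
- ticket.close_job(): hands the job in; it is judged then, once.
Trained networks look in the newest picture that a camera, given by its name, has taken for a name from the list of things; names that differ only in an ending like _2 or _b are one class to them, and where a whole thing is asked for, a point or a joint stands for the part that bears it (a point fixed in the world has none). Each returns a list of dicts, best first, with "confidence" (0 to 1); they miss things now and then, are a little off and sometimes report something else, mostly with a low value. They report only what shows in the picture. A call takes as long as a camera call.
- finder.boxes_of(target, camera): "box" ([left, top, right, bottom] in pixels, round what is visible of it).
- finder.silhouettes(target, camera): "region" (400x640 bool, what is visible of it) and "box" ([left, top, right, bottom] in pixels, round what is visible of it).
- finder.pinpoint(target, camera): "uv" ([column, row] in pixels: a listed point, or the origin of a listed thing).
The state is a dict: "time": time; "joint_positions": joint angles; "dq": joint speeds; "tau": joint torques, N m; "tool_pos": TCP position; "tcp_rot": TCP orientation; "contact_force": force on the tool from outside, world axes, zero at the start; "moment": the same for the moment, N m; "grip_width": finger opening in mm; "finger_force": force on a finger pad.
Only numpy, scipy, OpenCV 4.12 (cv2) and the standard library are available. Lean on these libraries where they do the work, as an engineer would, in place of code of your own. Each camera call takes 0.05 s, during which the arm holds its last target. There are 200 camera calls.

## Working session

There is one attempt and no reset: what is moved stays moved. The work goes in short steps, Python scripts to look and compute and a tool call to move; the robot and the scene stay as the last step left them, time stands still between calls to the robot, and variables do not carry over. Pictures are saved under pics/ and viewed, at most 10 in all, crops included, and the job is handed in when it is done.

Besides the shell and the picture viewer there is one more tool, called after ">>>" by a JSON object that holds its "method" and its "body", one argument or row to a line. send_rows: Moves the arm, as the interface text tells. Its arguments: {"type":"object","properties":{"offset":{"type":"array"},"delta_rot":{"type":"array"},"grip":{"type":"number"}},"required":["offset","delta_rot"]}

```bash
mkdir -p pics
cat > h.py <<'E'
import numpy as np, cv2
from plant import get_obs, optics, ticket, finder
from scipy.spatial.transform import Rotation as R
def ray(cam,uv,z,cal=None):
    c=cal or optics.get_calibration(cam); T=np.array(c["world_from_camera"])
    d=T[:3,:3]@np.array([(uv[0]-c["cx"])/c["fx"],(uv[1]-c["cy"])/c["fy"],1]); o=T[:3,3]
    return o+d*(z-o[2])/d[2]
def proj(cam,p,cal=None):
    c=cal or optics.get_calibration(cam); T=np.linalg.inv(np.array(c["world_from_camera"]))
    q=T[:3,:3]@np.array(p)+T[:3,3]; return np.array([c["fx"]*q[0]/q[2]+c["cx"],c["fy"]*q[1]/q[2]+c["cy"]])
def save(name,im): cv2.imwrite(f"pics/{name}.png",im[...,::-1])
E
python3 - <<'E'
from h import *
a=optics.capture("top"); b=optics.capture("scene"); save("top",a); save("scene",b)
np.set_printoptions(precision=1,suppress=True)
for c in("top","scene"):
    T=np.array(optics.get_calibration(c)["world_from_camera"]);print(c,T[:3,3],T[:3,2])
for n in("short","medium","long"):
    for p,z in(("bolt_",15),("seat_",95),("rack_",0)):
        for c in("top","scene"):
            for d in finder.pinpoint(p+n,c)[:2]: print(p+n,c,d["uv"],round(d["confidence"],2),ray(c,d["uv"],z))
    for d in finder.silhouettes("bolt_"+n,"top")[:2]:
        m=d["region"]; ys,xs=np.nonzero(m); pts=np.array([ray("top",(x,y),15)[:2] for x,y in zip(xs,ys)])
        (ct,sz,an)=cv2.minAreaRect(pts.astype(np.float32)); w=np.linalg.svd(pts-pts.mean(0),full_matrices=False)[2][0]
        print(" sil",round(d["confidence"],2),d["box"],ct,sz,an,np.arctan2(w[1],w[0]))
o=get_obs();print(o["time"],o["tool_pos"],o["tcp_rot"])
E
```

```text
top [ 433.4   -8.4 1435. ] [ 0.  0. -1.]
scene [ 943.7  612.5 1298.6] [-0.3 -0.4 -0.8]
bolt_short top [236.8, 214.7] 0.81 [453.1 259.   15. ]
bolt_short scene [384.4, 264.4] 0.79 [469.5 262.9  15. ]
bolt_short scene [291.7, 213.1] 0.64 [622.3 -65.7  15. ]
seat_short top [281.7, 139.2] 0.72 [660.2 117.2  95. ]
seat_short scene [314.2, 247.4] 0.64 [647.2 120.1  95. ]
rack_short top [274.1, 146.3] 0.79 [655.4 149.    0. ]
rack_short scene [318.9, 269.6] 0.93 [653.7 156.6   0. ]
rack_short scene [268.7, 128.1] 0.74 [ 493.5 -460.3    0. ]
 sil 0.54 [218.2, 207.5, 255.7, 224.0] (452.48175048828125, 262.2896423339844) (113.86430358886719, 33.3671875) 77.29692077636719 1.3554279302738512
bolt_medium top [418.1, 216.7] 0.9 [ 439.8 -270.8   15. ]
bolt_medium scene [263.0, 176.0] 0.71 [ 629.5 -257.6   15. ]
bolt_medium scene [309.2, 154.6] 0.45 [ 434.9 -249.4   15. ]
seat_medium top [330.8, 148.8] 0.78 [631.1 -19.   95. ]
seat_medium top [483.2, 197.2] 0.51 [ 490.4 -435.4   95. ]
seat_medium scene [290.3, 212.3] 0.57 [644.6 -28.5  95. ]
rack_medium top [323.4, 157.7] 0.81 [618.9   2.6   0. ]
ra
[... 160 characters left out ...]
46405029297) 7.347949028015137 -1.4365854353067373
bolt_long top [324.2, 213.6] 0.78 [452.7   2.5  15. ]
bolt_long scene [344.6, 204.0] 0.72 [447.2   4.   15. ]
bolt_long scene [432.4, 310.8] 0.23 [439.7 464.8  15. ]
seat_long scene [262.0, 176.5] 0.57 [ 653.  -203.4   95. ]
seat_long scene [370.7, 294.3] 0.39 [590.2 337.5  95. ]
rack_long top [378.3, 149.5] 0.88 [ 640.6 -160.5    0. ]
rack_long scene [272.9, 196.8] 0.78 [ 640.3 -168.5   -0. ]
rack_long scene [311.3, 250.3] 0.47 [637.6  84.9   0. ]
 sil 0.7 [295.2, 207.9, 352.9, 227.0] (445.7101745605469, 6.2168731689453125) (169.605224609375, 29.25104331970215) 89.18324279785156 -1.58669741836604
1.15 [ 219.7 -476.8  226.8] [ 3.1 -0.   0.4]
```

View pics/top.png

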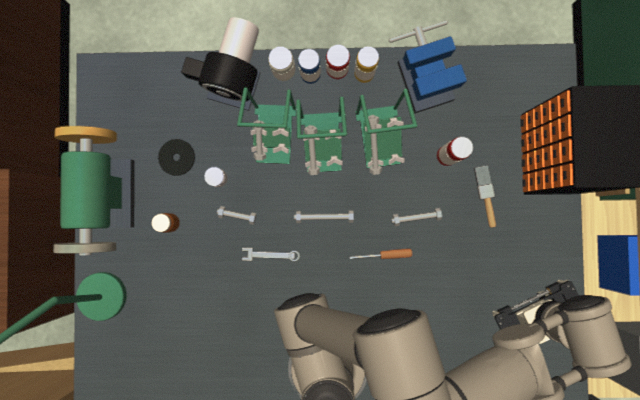

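View pics/scene.png

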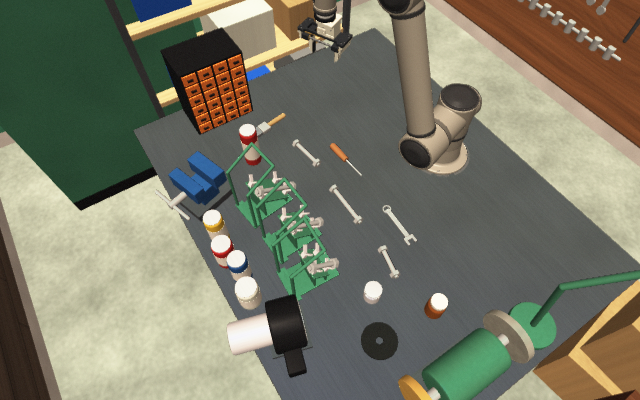

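The top view shows the racks at about (270,132), (322,140) and (385,135). The three loose bolts lie on row 215 at columns 237, 324 and 417. The scene view shows the same layout. Next: a zoom on the racks and the wrist camera geometry.

```bash
cat >> h.py <<'E'
import json,os
np.set_printoptions(precision=4,suppress=True)
def T_of(pos,rot): T=np.eye(4);T[:3,:3]=rot;T[:3,3]=pos;return T
# commanded pose kept in cmd.json; plan(target list) -> rounded numbers per call
def load(): return np.array(json.load(open("cmd.json")))
def store(T): json.dump(np.array(T).tolist(),open("cmd.json","w"))
def apply(T,off,dr):
    N=T.copy(); N[:3,3]=T[:3,3]+T[:3,:3]@(np.array(off)*120); N[:3,:3]=T[:3,:3]@R.from_rotvec(np.array(dr)*2*np.pi).as_matrix(); return N
def plan(targets,commit=True):
    T=load()
    for pos,rot in targets:
        d=T[:3,:3].T@(np.array(pos)-T[:3,3])/120; w=R.from_matrix(T[:3,:3].T@rot).as_rotvec()/(2*np.pi)
        d=np.round(d,3); w=np.round(w,4); n=max(np.linalg.norm(d)*120/62.5,np.linalg.norm(w)*360/10.7)
        N=apply(T,d,w); print("off",d.tolist(),"rot",w.tolist(),"minrows %.1f"%n,"-> ",N[:3,3].round(1)," BAD" if abs(d).max()>1 else ""); T=N
    if commit: store(T)
def Rtool(yaw,tilt=0,bolt=None):
    """tool x along heading yaw, z down, tilted so z leans to heading by tilt"""
    x=np.array([np.cos(yaw),np.sin(yaw),0]); z=np.array([0,0,-1.]); xx=np.cos(tilt)*x+np.sin(tilt)*np.array([0,0,1]); zz=np.cos(tilt)*z+np.sin(tilt)*x
    return np.stack([xx,np.cross(zz,xx),zz],1)
E
python3 - <<'E'
from h import *
o=get_obs(); T=T_of(o["tool_pos"],R.from_euler("xyz",o["tcp_rot"]).as_matrix()); store(T); print(T)
c=optics.get_calibration("wrist"); print(c["fx"],np.linalg.inv(T)@np.array(c["world_from_camera"]))
print(optics.get_calibration("top")["fx"])
im=cv2.imread("pics/top.png")[75:235,205:465]; cv2.imwrite("pics/topc.png",cv2.resize(im,None,fx=3,fy=3,interpolation=cv2.INTER_CUBIC))
E
```

```text
[[   0.9082    0.4185    0.0001  219.749 ]
 [   0.4185   -0.9082   -0.0001 -476.8246]
 [   0.        0.0001   -1.      226.7527]
 [   0.        0.        0.        1.    ]]
336.3194790646324 [[  -0.0006   -0.9541   -0.2994   81.3365]
 [   1.       -0.0007    0.0002    0.3886]
 [  -0.0005   -0.2994    0.9541 -157.3413]
 [   0.        0.        0.        1.    ]]
485.4101614066687
```

View pics/topc.png

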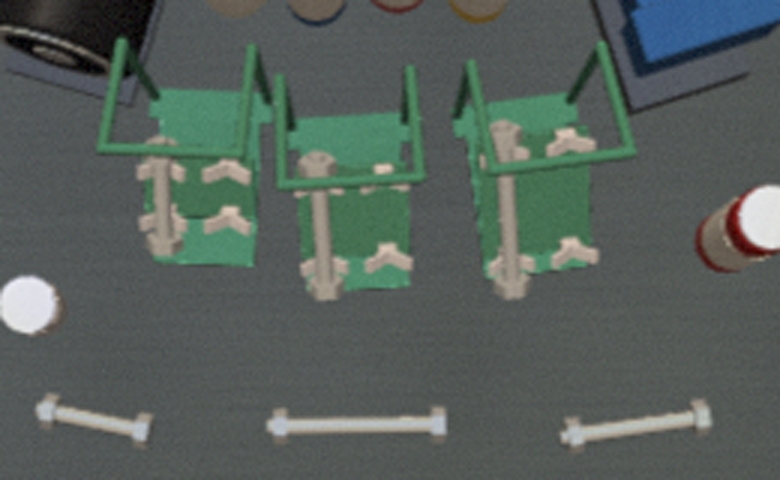

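The crop shows each hoop's feet behind the rack's upper end, with the crossbar leaning towards the robot. The free saddle pairs are at crop pixels (228,170)/(228,222), (385,180)/(388,258) and (570,140)/(573,252). Next I go for closer wrist views.

Run:
```python
from h import *
a=np.radians(35)
plan([((310,-385,290),Rtool(.2,.2)),((410,-285,290),Rtool(0,a)),((500,-170,270),Rtool(0,a)),((530,-110,250),Rtool(0,a))])
```

```text
off [1.003, -0.38, -0.527] rot [-0.0037, 0.0317, 0.0368] minrows 2.3 ->  [ 310. -385.  290.]  BAD
off [0.963, -0.652, 0.195] rot [-0.0126, 0.0652, 0.0294] minrows 2.4 ->  [ 410.  -284.9  290. ] 
off [0.519, -0.958, 0.567] rot [-0.0, -0.0, 0.0] minrows 2.4 ->  [ 500. -170.  270.] 
off [0.109, -0.5, 0.28] rot [-0.0, -0.0, 0.0] minrows 1.1 ->  [ 530. -110.  250.]
```

>>> {"method": "send_rows", "body": {
  "offset": [
    [0.5, -0.19, -0.263],
    [1.0, -0.38, -0.527],
    [1.0, -0.38, -0.527],
    [1.0, -0.38, -0.527]
  ],
  "delta_rot": [
    [-0.0018, 0.0158, 0.0184],
    [-0.0037, 0.0317, 0.0368],
    [-0.0037, 0.0317, 0.0368],
    [-0.0037, 0.0317, 0.0368]
  ]
}}

```text
time: 1.65
tool_pos: [309.9, -385.2, 290.4]
tcp_rot: [3.139, -0.199, 0.203]
contact_force: [-0.0, 0.5, -0.5]
grip_width: 92.0
finger_force: 0.0
```

>>> {"method": "send_rows", "body": {
  "offset": [
    [0.321, -0.217, 0.065],
    [0.642, -0.435, 0.13],
    [0.963, -0.652, 0.195],
    [0.963, -0.652, 0.195]
  ],
  "delta_rot": [
    [-0.0042, 0.0217, 0.0098],
    [-0.0084, 0.0434, 0.0196],
    [-0.0126, 0.0652, 0.0294],
    [-0.0126, 0.0652, 0.0294]
  ]
}}

```text
time: 2.15
tool_pos: [408.7, -283.0, 287.5]
tcp_rot: [-3.137, -0.608, -0.001]
contact_force: [0.0, 0.7, 0.0]
grip_width: 92.0
finger_force: 0.0
```

>>> {"method": "send_rows", "body": {
  "offset": [
    [0.173, -0.319, 0.189],
    [0.346, -0.639, 0.378],
    [0.519, -0.958, 0.567],
    [0.519, -0.958, 0.567]
  ],
  "delta_rot": [
    [0, 0, 0],
    [0, 0, 0],
    [0, 0, 0],
    [0, 0, 0]
  ]
}}

```text
time: 2.65
tool_pos: [500.8, -168.4, 269.0]
tcp_rot: [3.14, -0.608, 0.007]
contact_force: [-0.0, -1.0, 0.1]
grip_width: 92.0
finger_force: 0.0
```

>>> {"method": "send_rows", "body": {
  "offset": [
    [0.055, -0.25, 0.14],
    [0.109, -0.5, 0.28],
    [0.109, -0.5, 0.28],
    [0.109, -0.5, 0.28]
  ],
  "delta_rot": [
    [0, 0, 0],
    [0, 0, 0],
    [0, 0, 0],
    [0, 0, 0]
  ]
}}

```text
time: 3.15
tool_pos: [529.9, -111.8, 250.0]
tcp_rot: [3.14, -0.611, 0.001]
contact_force: [-0.5, 0.2, 0.6]
grip_width: 91.4
finger_force: 0.0
```

```bash
cat > look.py <<'E'
from h import *
import sys,pickle
name=sys.argv[1]; o=get_obs(); cal=optics.get_calibration("wrist"); im=optics.capture("wrist"); save(name,im); pickle.dump(cal,open(name+".pkl","wb"))
print(o["time"],o["tool_pos"],o["tcp_rot"],o["grip_width"],o["contact_force"])
for n in("short","medium","long"):
    for p,z in(("bolt_",15),("seat_",95),("rack_",0)):
        for d in finder.pinpoint(p+n,"wrist")[:2]: print(p+n,np.round(d["uv"],1),round(d["confidence"],2),ray("wrist",d["uv"],z,cal).round(1))
E
python3 look.py wa
python3 - <<'E'
from h import *
print(load())
plan([((530,-15,250),Rtool(0,np.radians(35))),((530,95,250),Rtool(0,np.radians(35)))])
E
```

```text
3.15 [ 529.8544 -111.8495  250.0417] [ 3.14   -0.6107  0.0006] 91.43063658613966 [-0.5382  0.2349  0.6   ]
seat_short [100.8 159.5] 0.88 [653.5 121.8  95. ]
rack_short [120.2 187.7] 0.84 [654.7 155.    0. ]
seat_medium [235.7 182.6] 0.83 [627.1 -24.3  95. ]
rack_medium [230.9 205.8] 0.8 [629.4   4.8   0. ]
bolt_long [218.6 363.5] 0.63 [443.4  -0.1  15. ]
bolt_long [103.4 157.3] 0.37 [692.3 175.5  15. ]
seat_long [399.6 165.1] 0.74 [ 646.9 -197.1   95. ]
rack_long [360.2 199.3] 0.94 [ 638.3 -165.8    0. ]
rack_long [215.8 363.6] 0.58 [441.    7.2   0. ]
[[   0.819     0.0002    0.5738  530.0035]
 [   0.0002   -1.        0.0001 -109.9567]
 [   0.5738    0.       -0.819   250.0106]
 [   0.        0.        0.        1.    ]]
off [0.0, -0.791, 0.0] rot [-0.0, -0.0, 0.0] minrows 1.5 ->  [530. -15. 250.] 
off [0.0, -0.917, 0.0] rot [-0.0, -0.0, 0.0] minrows 1.8 ->  [530.  95. 250.]
```

View pics/wa.png

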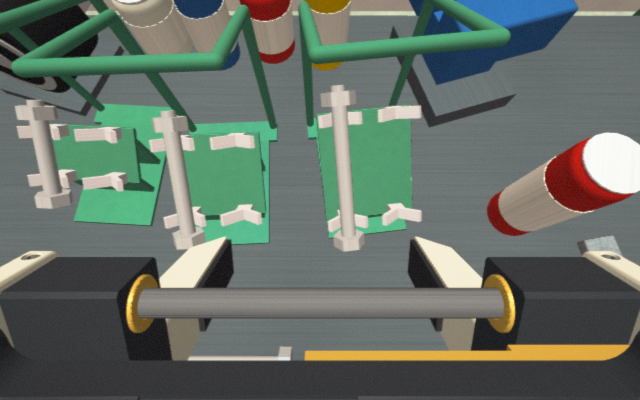

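The wrist view shows all three racks. The long rack's stored bolt runs (336,95)-(347,242), the medium's (168,120)-(186,240) and the short's (38,108)-(52,198). The free saddles are to the right of each. Next: a second view from further left.

>>> {"method": "send_rows", "body": {
  "offset": [
    [0, -0.4, 0],
    [0, -0.791, 0],
    [0, -0.791, 0]
  ],
  "delta_rot": [
    [0, 0, 0],
    [0, 0, 0],
    [0, 0, 0]
  ]
}}

```text
time: 4.03
tool_pos: [529.2, -12.0, 250.0]
tcp_rot: [-3.141, -0.611, 0.005]
contact_force: [0.1, -0.7, 0.9]
grip_width: 91.6
finger_force: 0.0
```

>>> {"method": "send_rows", "body": {
  "offset": [
    [0, -0.45, 0],
    [0, -0.917, 0],
    [0, -0.917, 0],
    [0, -0.917, 0],
    [0, -0.917, 0]
  ],
  "delta_rot": [
    [0, 0, 0],
    [0, 0, 0],
    [0, 0, 0],
    [0, 0, 0],
    [0, 0, 0]
  ]
}}

```text
time: 4.65
tool_pos: [529.8, 93.9, 249.9]
tcp_rot: [3.141, -0.611, -0.001]
contact_force: [-0.5, 0.1, -0.1]
grip_width: 91.9
finger_force: 0.0
```

```bash
python3 look.py wb
python3 - <<'E'
from h import *
a=cv2.imread("pics/wb.png")[75:265,20:286]; b=cv2.imread("pics/wb.png")[75:265,286:420]; c=cv2.imread("pics/wa.png")[75:265,300:434]
cv2.imwrite("pics/z1.png",cv2.resize(a,None,fx=3,fy=3,interpolation=cv2.INTER_CUBIC))
cv2.imwrite("pics/z2.png",cv2.resize(np.hstack([b,c]),None,fx=2.98,fy=3,interpolation=cv2.INTER_CUBIC))
E
```

```text
4.65 [529.7941  93.8603 249.9405] [ 3.1414 -0.6109 -0.0008] 91.89072831590921 [-0.4506  0.1286 -0.1365]
bolt_short [387.5 206.3] 0.49 [624.2   7.8  15. ]
seat_short [294.2 161.5] 0.55 [651. 121.  95.]
rack_short [274.6 188.4] 0.85 [653.7 154.3   0. ]
rack_short [517.1 199.2] 0.37 [ 638.1 -167.7    0. ]
seat_medium [432.5 184.4] 0.71 [624.9 -24.   95. ]
rack_medium [390.5 205.8] 0.63 [629.2   0.7   0. ]
seat_long [591.5 164.4] 0.73 [ 647.2 -195.5   95. ]
rack_long [517.9 196.5] 0.87 [ 641.8 -169.4    0. ]
```

View pics/wb.png

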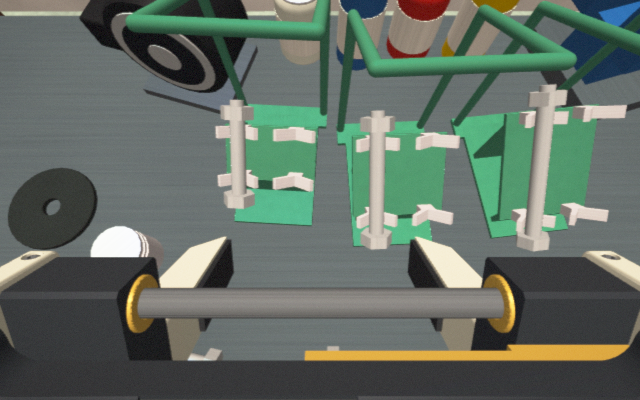

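The second wrist view shows the stored bolts at (236,100)-(239,207), (377,112)-(376,247) and (549,86)-(533,248), with the disc and piston on the left. I'll fit the rack poses from both views and check an overlay.

```bash
cat > fit.py <<'E'
from h import *
import pickle
from scipy.optimize import least_squares
ca,cb=[pickle.load(open(n+".pkl","rb")) for n in("wa","wb")]
t=np.radians(35)
def Rs(yaw): 
    m=Rtool(yaw,t); return np.stack([m[:,0],-m[:,1],-m[:,2]],1)
L=dict(short=80,medium=110,long=140)
obs=dict(short=[(35,102),(53,207),(236,100),(239,207)],medium=[(168,112),(187,247),(377,112),(376,247)],long=[(337,87),(349,248),(549,86),(533,248)])
ims={k:cv2.resize(cv2.imread(f"pics/{k}.png")[70:265],None,fx=3,fy=3,interpolation=cv2.INTER_CUBIC) for k in("wa","wb")}
out={}
for n,l in L.items():
    e=l/2+15
    def w(p,q): return np.array([p[0],p[1],95])+Rs(p[2])@np.array(q)
    def f(p):
        P=[(e,60,6),(-e,60,-2)]
        return np.concatenate([proj("wrist",w(p,q),c) for c in(ca,cb) for q in P])-np.array(obs[n]).ravel()
    s=least_squares(f,dict(short=(652,121,0),medium=(626,-24,0),long=(647,-196,0))[n]); out[n]=s.x.tolist(); print(n,s.x.round(3),f(s.x).round(1))
    for k,c in(("wa",ca),("wb",cb)):
        def uv(q): return tuple(int(v) for v in ((proj("wrist",w(s.x,q),c)-(0,70))*3))
        for sg in(1,-1):
            for xx in(l/2-20,l/2-8):
                for a,b in(((-18,9),(0,-11)),((0,-11),(18,9))): cv2.line(ims[k],uv((sg*xx,)+a),uv((sg*xx,)+b),(0,0,255),1)
        cv2.line(ims[k],uv((l/2,60,0)),uv((-l/2,60,0)),(255,0,0),1)
json.dump(out,open("seats.json","w"))
cv2.imwrite("pics/ov.png",np.vstack([ims["wb"][:300,200*3:460*3],ims["wb"][285:585,200*3:460*3]])[:600]) if 0 else cv2.imwrite("pics/ov.png",np.hstack([ims["wb"][60:560,210*3:330*3],ims["wb"][60:560,345*3:345*3+400-360+0] if 0 else ims["wa"][60:560,318*3:318*3+400]]))
cv2.imwrite("pics/ovm.png",ims["wb"][60:560,335*3:475*3])
E
python3 fit.py
```

```text
short [650.035 121.476  -0.116] [-2.2  1.6  1.8 -2.7  1.6  3.6 -1.2 -2.8]
medium [627.556 -25.09    0.025] [-2.1  3.1  1.8 -3.1  2.2  3.  -2.  -3.3]
long [ 645.513 -196.65     0.137] [-0.6  2.3  1.  -2.5  1.3  3.  -1.8 -2.9]
```

View pics/ov.png

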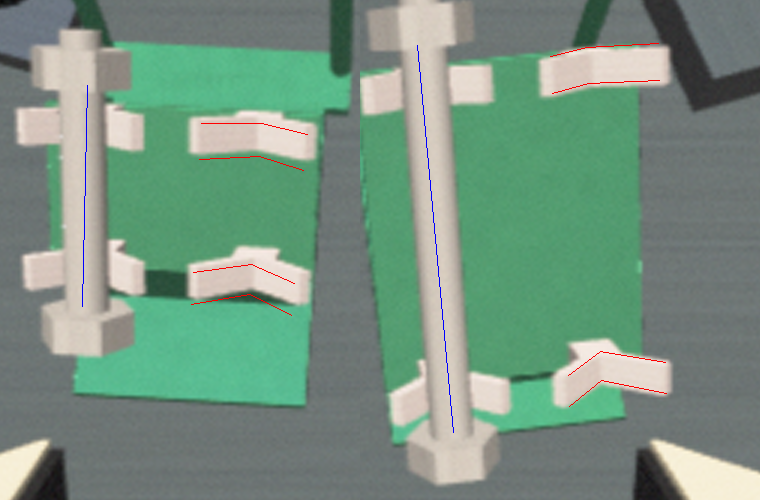

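The overlay fits within about 2–3 mm; the short rack should go about 2 mm further up in x. Now to the short bolt.

Run:
```python
from h import *
json.dump(dict(short=[652,121.5,-.112],medium=[628.5,-25,.022],long=[646,-196,.127]),open("seats.json","w"))
print(get_obs()["joint_positions"])
plan([((490,180,190),Rtool(.7,.25)),((452,261,120),Rtool(1.35,0))])
```

```text
[ 0.0524  0.0729  1.9801 -0.0652  0.4789  1.6716]
off [-0.559, -0.708, 0.219] rot [0.0467, -0.0551, -0.1017] minrows 4.2 ->  [490.1 180.  190. ] 
off [0.042, -0.721, 0.613] rot [0.013, -0.0384, -0.1029] minrows 3.7 ->  [452. 261. 120.]
```

>>> {"method": "send_rows", "body": {
  "offset": [
    [-0.14, -0.177, 0.055],
    [-0.28, -0.354, 0.11],
    [-0.42, -0.531, 0.164],
    [-0.559, -0.708, 0.219],
    [-0.559, -0.708, 0.219],
    [-0.559, -0.708, 0.219]
  ],
  "delta_rot": [
    [0.0117, -0.0138, -0.0254],
    [0.0234, -0.0276, -0.0508],
    [0.035, -0.0413, -0.0763],
    [0.0467, -0.0551, -0.1017],
    [0.0467, -0.0551, -0.1017],
    [0.0467, -0.0551, -0.1017]
  ]
}}

```text
time: 5.9
tool_pos: [490.2, 179.5, 190.2]
tcp_rot: [3.141, -0.251, 0.698]
contact_force: [0.0, 0.6, -0.7]
grip_width: 91.7
finger_force: 0.0
```

>>> {"method": "send_rows", "body": {
  "offset": [
    [0.01, -0.18, 0.153],
    [0.021, -0.36, 0.306],
    [0.032, -0.54, 0.46],
    [0.042, -0.721, 0.613],
    [0.042, -0.721, 0.613],
    [0.042, -0.721, 0.613]
  ],
  "delta_rot": [
    [0.0033, -0.0096, -0.0257],
    [0.0065, -0.0192, -0.0514],
    [0.0098, -0.0288, -0.0772],
    [0.013, -0.0384, -0.1029],
    [0.013, -0.0384, -0.1029],
    [0.013, -0.0384, -0.1029]
  ]
}}

```text
time: 6.65
tool_pos: [452.1, 260.3, 120.7]
tcp_rot: [3.14, -0.001, 1.346]
contact_force: [-0.1, -0.2, -0.5]
grip_width: 91.9
finger_force: 0.0
```

```bash
cat > bolt.py <<'E'
from h import *
import sys
n,name=sys.argv[1:3]; Lb=dict(short=112,medium=142,long=172)[n]
o=get_obs(); cal=optics.get_calibration("wrist"); im=optics.capture("wrist"); save(name,im)
print(o["time"],o["tool_pos"],o["tcp_rot"],o["joint_positions"],o["grip_width"])
T=np.array(cal["world_from_camera"])
for d in finder.silhouettes("bolt_"+n,"wrist")[:2]:
    ys,xs=np.nonzero(d["region"]); pts=np.array([ray("wrist",(x,y),15,cal)[:2] for x,y in zip(xs,ys)])
    ct,sz,an=cv2.minAreaRect(pts.astype(np.float32))
    # shank only: middle 50 percent
    w=np.linalg.svd(pts-pts.mean(0),full_matrices=False)[2][0]; w*=np.sign(w[1]); s=(pts-np.array(ct))@w
    q=pts[np.abs(s)<Lb*.28]; w2=np.linalg.svd(q-q.mean(0),full_matrices=False)[2][0]; w2*=np.sign(w2[1])
    print(round(d["confidence"],2),np.round(d["box"]),"rect",np.round(ct,1),np.round(sz,1),"shank line",q.mean(0).round(1),"yaw",np.arctan2(w2[1],w2[0]).round(3),"ends",s.min().round(1),s.max().round(1))
    nrm=np.array([-w2[1],w2[0]]); s=(pts-q.mean(0))@w2; t=(pts-q.mean(0))@nrm
    print("width profile",[(int(k),int(round(np.ptp(t[(s>=k)&(s<k+4)])))) for k in range(int(s.min()),int(s.max()),4) if ((s>=k)&(s<k+4)).any()])
for d in finder.pinpoint("bolt_"+n,"wrist")[:1]: print("pin",d["uv"],d["confidence"],ray("wrist",d["uv"],15,cal).round(1))
E
python3 bolt.py short bs
```

```text
6.65 [452.1088 260.2943 120.689 ] [ 3.1403 -0.0013  1.3464] [0.3752 0.446  1.684  0.0004 1.0098 0.5994] 91.92537103056732
0.73 [296. 121. 344. 263.] rect [451.3 259.3] [120.5  34.4] shank line [451.4 259.7] yaw 1.346 ends -60.2 60.3
width profile [(-60, 26), (-56, 33), (-52, 33), (-48, 33), (-44, 33), (-40, 32), (-36, 21), (-32, 14), (-28, 15), (-24, 16), (-20, 16), (-16, 17), (-12, 17), (-8, 16), (-4, 15), (0, 14), (4, 14), (8, 15), (12, 14), (16, 14), (20, 15), (24, 15), (28, 16), (32, 16), (36, 32), (40, 34), (44, 34), (48, 33), (52, 32), (56, 15)]
pin [319.6, 195.4] 0.91 [452.  260.6  15. ]
```

View pics/bs.png

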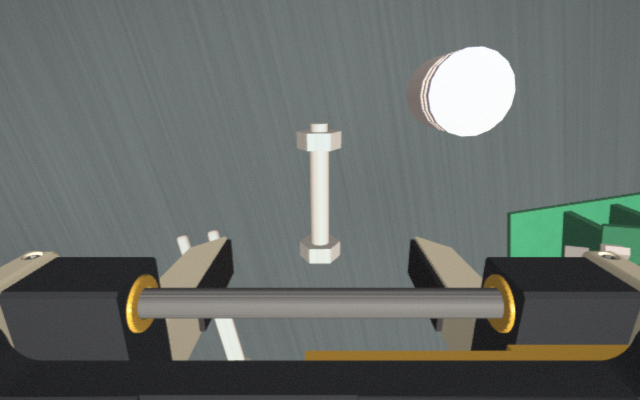

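The view shows the bolt at columns 297–342, rows 122–263, nut upward (towards +y), piston at upper right. Joint 5 would fall below its limit with the tool exactly square to the plate. I'll grasp with a 10° lean, and turn the tool half round at the rack so the camera hangs down-slope, clear of the hoop.

```bash
cat >> h.py <<'E'
SE=json.load(open("seats.json"))
LEAN=np.radians(10)
def grasp(c,yaw,up=0,d=10):
    m=Rtool(yaw,LEAN); return (np.array([c[0],c[1],15+up])+d*m[:,2],m)
def place(n,up=0,d=10,dx=0):
    x,y,w=SE[n]; m=Rtool(w+np.pi,-np.radians(35)+LEAN); s=Rtool(w,np.radians(35)); return (np.array([x,y,95])-up*s[:,2]+dx*s[:,0]+d*m[:,2],m)
E
python3 - <<'E'
from h import *
c=(451.7,260.3)
T=load();print(T[:3,3])
plan([grasp(c,1.346),grasp(c,1.346,95)])
for p in (place("short",120),place("short",0)): print(p[0],R.from_matrix(p[1]).as_euler("xyz"))
E
```

```text
[452.0229 261.0032 119.9555]
off [0.008, -0.001, 0.957] rot [-0.0001, 0.0278, 0.0006] minrows 1.8 ->  [452.1 262.    5.1] 
off [0.138, 0.0, -0.78] rot [-0.0, -0.0, -0.0] minrows 1.5 ->  [452.1 262.  100.2] 
[587.8018 128.7204 184.2352] [3.1416 0.4363 3.0296]
[656.1997 121.0277  85.9369] [3.1416 0.4363 3.0296]
```

>>> {"method": "send_rows", "body": {
  "offset": [
    [0.002, 0, 0.24],
    [0.004, 0, 0.48],
    [0.006, -0.001, 0.7],
    [0.008, -0.001, 0.86],
    [0.008, -0.001, 0.957],
    [0.008, -0.001, 0.957],
    [0.008, -0.001, 0.957]
  ],
  "delta_rot": [
    [0, 0.009, 0.0002],
    [0, 0.018, 0.0004],
    [0, 0.0278, 0.0006],
    [-0.0001, 0.0278, 0.0006],
    [-0.0001, 0.0278, 0.0006],
    [-0.0001, 0.0278, 0.0006],
    [-0.0001, 0.0278, 0.0006]
  ],
  "grip": 0.42
}}

```text
time: 7.68
tool_pos: [452.4, 262.0, 5.9]
tcp_rot: [3.14, -0.175, 1.346]
contact_force: [-0.8, -0.1, 0.5]
grip_width: 38.6
finger_force: 0.0
```

>>> {"method": "send_rows", "body": {
  "offset": [
    [0, 0, 0],
    [0, 0, 0],
    [0, 0, 0],
    [0, 0, 0],
    [0, 0, 0]
  ],
  "delta_rot": [
    [0, 0, 0],
    [0, 0, 0],
    [0, 0, 0],
    [0, 0, 0],
    [0, 0, 0]
  ],
  "grip": 0.1
}}

```text
time: 8.3
tool_pos: [451.8, 262.0, 5.4]
tcp_rot: [3.141, -0.175, 1.346]
contact_force: [-1.6, 0.2, 4.7]
grip_width: 15.4
finger_force: 30.0
```

```bash
cat > split.py <<'E'
from h import *
def rows(a,b,n):  # helper to print n equal fractions of one planned shift/turn
    pass
E
python3 - <<'E'
from h import *
print(json.load(open("cmd.json"))[2][3])
m=Rtool(2.2,-.15)
plan([((500,200,190),m),place("short",110),place("short",30)])
E
```

```text
100.16912182134453
off [-0.278, 0.504, -0.809] rot [0.0017, -0.0485, -0.1365] minrows 4.9 ->  [500.  200.1 190. ] 
off [-0.916, 0.277, 0.256] rot [-0.0383, -0.0429, -0.1268] minrows 4.7 ->  [593.5 128.  176. ] 
off [-0.116, 0.0, 0.656] rot [0.0, -0.0, 0.0] minrows 1.3 ->  [639.1 122.9 110.6]
```

>>> {"method": "send_rows", "body": {
  "offset": [
    [0.03, 0, -0.17],
    [0.07, 0, -0.4],
    [0.11, 0, -0.62],
    [0.138, 0, -0.78],
    [0.138, 0, -0.78]
  ],
  "delta_rot": [
    [0, 0, 0],
    [0, 0, 0],
    [0, 0, 0],
    [0, 0, 0],
    [0, 0, 0]
  ]
}}

```text
time: 8.93
tool_pos: [452.3, 262.0, 100.9]
tcp_rot: [3.14, -0.176, 1.346]
contact_force: [0.7, 0.8, -2.5]
grip_width: 14.9
finger_force: 30.0
```

>>> {"method": "send_rows", "body": {
  "offset": [
    [-0.04, 0.072, -0.116],
    [-0.08, 0.144, -0.231],
    [-0.119, 0.216, -0.347],
    [-0.159, 0.288, -0.462],
    [-0.199, 0.36, -0.578],
    [-0.238, 0.432, -0.693],
    [-0.278, 0.504, -0.809],
    [-0.278, 0.504, -0.809]
  ],
  "delta_rot": [
    [0.0002, -0.0069, -0.0195],
    [0.0005, -0.0139, -0.039],
    [0.0007, -0.0208, -0.0585],
    [0.001, -0.0277, -0.078],
    [0.0012, -0.0346, -0.0975],
    [0.0015, -0.0416, -0.117],
    [0.0017, -0.0485, -0.1365],
    [0.0017, -0.0485, -0.1365]
  ]
}}

```text
time: 9.93
tool_pos: [499.5, 200.1, 189.0]
tcp_rot: [-3.141, 0.149, 2.2]
contact_force: [-0.3, -0.3, -3.1]
grip_width: 15.0
finger_force: 30.0
```

>>> {"method": "send_rows", "body": {
  "offset": [
    [-0.131, 0.04, 0.037],
    [-0.262, 0.079, 0.073],
    [-0.393, 0.119, 0.11],
    [-0.523, 0.158, 0.146],
    [-0.654, 0.198, 0.183],
    [-0.785, 0.237, 0.219],
    [-0.916, 0.277, 0.256],
    [-0.916, 0.277, 0.256]
  ],
  "delta_rot": [
    [-0.0055, -0.0061, -0.0181],
    [-0.0109, -0.0123, -0.0362],
    [-0.0164, -0.0184, -0.0543],
    [-0.0219, -0.0245, -0.0725],
    [-0.0274, -0.0306, -0.0906],
    [-0.0328, -0.0368, -0.1087],
    [-0.0383, -0.0429, -0.1268],
    [-0.0383, -0.0429, -0.1268]
  ]
}}

```text
time: 10.92
tool_pos: [592.0, 126.8, 173.7]
tcp_rot: [3.141, 0.432, 3.024]
contact_force: [0.1, -0.3, -2.4]
grip_width: 15.1
finger_force: 30.0
```

>>> {"method": "send_rows", "body": {
  "offset": [
    [-0.03, 0, 0.16],
    [-0.06, 0, 0.33],
    [-0.09, 0, 0.5],
    [-0.116, 0, 0.656],
    [-0.116, 0, 0.656],
    [-0.116, 0, 0.656]
  ],
  "delta_rot": [
    [0, 0, 0],
    [0, 0, 0],
    [0, 0, 0],
    [0, 0, 0],
    [0, 0, 0],
    [0, 0, 0]
  ]
}}

```text
time: 11.68
tool_pos: [638.6, 123.0, 110.7]
tcp_rot: [3.141, 0.436, 3.029]
contact_force: [0.8, -0.6, -1.7]
grip_width: 15.0
finger_force: 30.0
```

Run:
```python
from h import *
o=get_obs();print(o["time"],o["tool_pos"],o["tcp_rot"],o["joint_positions"],o["contact_force"],o["grip_width"])
im=optics.capture("wrist"); s=optics.capture("scene")[205:300,270:395]; s=cv2.resize(s,(526,400),interpolation=cv2.INTER_CUBIC)
w=cv2.resize(im,(640,400))[:,190:460]; save("p1",np.hstack([w,s]))
plan([place("short",10),place("short",0)])
```

```text
11.675 [638.5704 122.9822 110.6937] [3.1412 0.4358 3.0288] [ 0.1202  0.5038  1.7185 -0.203   0.5025 -1.1805] [ 0.8387 -0.5729 -1.6747] 14.984485271321624
off [-0.029, 0.0, 0.164] rot [0.0, -0.0, 0.0] minrows 0.3 ->  [650.5 121.6  94.2] 
off [-0.014, 0.0, 0.083] rot [0.0, -0.0, 0.0] minrows 0.2 ->  [656.2 121.   85.9]
```

View pics/p1.png

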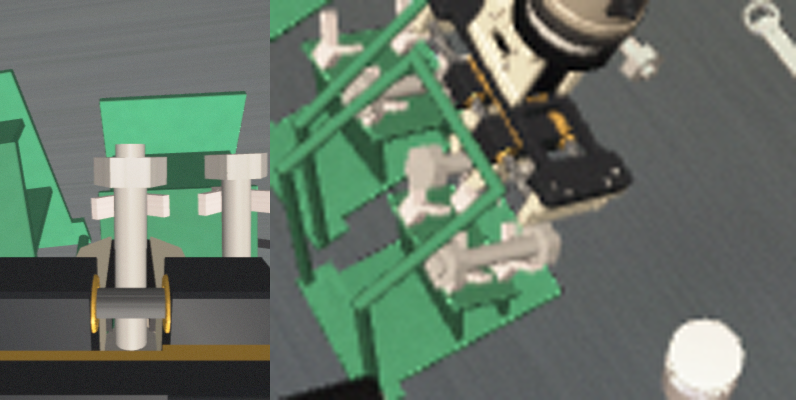

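The bolt (column 130) sits centred over the lower free saddle (columns 92–170) and parallel to the stored bolt. Lowering it.

>>> {"method": "send_rows", "body": {
  "offset": [
    [-0.01, 0, 0.055],
    [-0.02, 0, 0.11],
    [-0.029, 0, 0.164],
    [-0.029, 0, 0.164],
    [-0.029, 0, 0.164]
  ],
  "delta_rot": [
    [0, 0, 0],
    [0, 0, 0],
    [0, 0, 0],
    [0, 0, 0],
    [0, 0, 0]
  ]
}}

```text
time: 12.4
tool_pos: [650.2, 121.4, 94.1]
tcp_rot: [-3.142, 0.436, 3.029]
contact_force: [-0.1, -0.4, -2.7]
grip_width: 15.4
finger_force: 30.0
```

>>> {"method": "send_rows", "body": {
  "offset": [
    [-0.004, 0, 0.025],
    [-0.008, 0, 0.05],
    [-0.012, 0, 0.07],
    [-0.012, 0, 0.07],
    [-0.012, 0, 0.07]
  ],
  "delta_rot": [
    [0, 0, 0],
    [0, 0, 0],
    [0, 0, 0],
    [0, 0, 0],
    [0, 0, 0]
  ]
}}

```text
time: 13.02
tool_pos: [655.0, 121.0, 87.2]
tcp_rot: [3.142, 0.436, 3.03]
contact_force: [-0.3, 0.1, -2.3]
grip_width: 15.0
finger_force: 30.0
```

>>> {"method": "send_rows", "body": {
  "offset": [
    [-0.001, 0, 0.007],
    [-0.002, 0, 0.013],
    [-0.002, 0, 0.013],
    [-0.002, 0, 0.013]
  ],
  "delta_rot": [
    [0, 0, 0],
    [0, 0, 0],
    [0, 0, 0],
    [0, 0, 0]
  ]
}}

```text
time: 13.52
tool_pos: [655.7, 121.1, 86.2]
tcp_rot: [3.141, 0.436, 3.03]
contact_force: [-5.2, 2.1, 2.0]
grip_width: 15.2
finger_force: 30.0
```

>>> {"method": "send_rows", "body": {
  "offset": [
    [-0.001, 0, 0.008],
    [-0.002, 0, 0.012],
    [-0.002, 0, 0.012],
    [-0.002, 0, 0.012]
  ],
  "delta_rot": [
    [0, 0, 0],
    [0, 0, 0],
    [0, 0, 0],
    [0, 0, 0]
  ]
}}

```text
time: 14.02
tool_pos: [656.0, 121.3, 85.9]
tcp_rot: [-3.142, 0.436, 3.03]
contact_force: [-12.1, 3.3, 11.2]
grip_width: 15.1
finger_force: 30.0
```

Contact felt and the bolt is seated. Releasing with a narrow opening and backing out square.

>>> {"method": "send_rows", "body": {
  "offset": [
    [0, 0, -0.004],
    [0, 0, -0.006],
    [0, 0, -0.006],
    [0, 0, -0.006],
    [0, 0, -0.006]
  ],
  "delta_rot": [
    [0, 0, 0],
    [0, 0, 0],
    [0, 0, 0],
    [0, 0, 0],
    [0, 0, 0]
  ],
  "grip": 0.38
}}

```text
time: 14.65
tool_pos: [656.4, 120.7, 85.2]
tcp_rot: [-3.142, 0.436, 3.03]
contact_force: [-0.1, 0.3, -1.0]
grip_width: 35.1
finger_force: 0.0
```

Run:
```python
from h import *
T=load(); T=apply(T,(-.002,0,.012),(0,0,0)); T=apply(T,(0,0,-.006),(0,0,0)); store(T)
o=get_obs();print(o["tool_pos"],T[:3,3],o["grip_width"],o["contact_force"])
c=(447,3)
plan([place("short",100),((520,60,190),Rtool(2.35,-.15)),((447,3,120),Rtool(1.56,0))])
```

```text
[656.4258 120.7002  85.1704] [656.7019 120.9359  85.3153] 35.06014194227432 [-0.146   0.324  -1.0059]
off [0.147, 0.0, -0.827] rot [0.0, -0.0, 0.0] minrows 1.6 ->  [599.2 127.4 167.8] 
off [0.459, -0.632, -0.418] rot [0.0313, 0.0438, 0.1039] minrows 3.9 ->  [520.  60. 190.] 
off [0.176, -0.767, 0.563] rot [0.0094, 0.0226, 0.1255] minrows 4.3 ->  [446.9   3.  120. ]
```

>>> {"method": "send_rows", "body": {
  "offset": [
    [0.04, 0, -0.22],
    [0.08, 0, -0.45],
    [0.12, 0, -0.68],
    [0.147, 0, -0.827],
    [0.147, 0, -0.827]
  ],
  "delta_rot": [
    [0, 0, 0],
    [0, 0, 0],
    [0, 0, 0],
    [0, 0, 0],
    [0, 0, 0]
  ]
}}

```text
time: 15.28
tool_pos: [599.1, 127.5, 169.1]
tcp_rot: [3.141, 0.438, 3.03]
contact_force: [-0.4, 0.3, 1.0]
grip_width: 34.7
finger_force: 0.0
```

>>> {"method": "send_rows", "body": {
  "offset": [
    [0.115, -0.158, -0.105],
    [0.23, -0.316, -0.209],
    [0.344, -0.474, -0.314],
    [0.459, -0.632, -0.418],
    [0.459, -0.632, -0.418],
    [0.459, -0.632, -0.418]
  ],
  "delta_rot": [
    [0.0078, 0.011, 0.026],
    [0.0156, 0.0219, 0.052],
    [0.0235, 0.0329, 0.0779],
    [0.0313, 0.0438, 0.1039],
    [0.0313, 0.0438, 0.1039],
    [0.0313, 0.0438, 0.1039]
  ],
  "grip": 0.8
}}

```text
time: 16.02
tool_pos: [520.0, 60.0, 189.1]
tcp_rot: [3.142, 0.15, 2.353]
contact_force: [1.3, 0.4, -0.1]
grip_width: 73.1
finger_force: 0.0
```

>>> {"method": "send_rows", "body": {
  "offset": [
    [0.035, -0.153, 0.113],
    [0.07, -0.307, 0.225],
    [0.106, -0.46, 0.338],
    [0.141, -0.614, 0.45],
    [0.176, -0.767, 0.563],
    [0.176, -0.767, 0.563],
    [0.176, -0.767, 0.563]
  ],
  "delta_rot": [
    [0.0019, 0.0045, 0.0251],
    [0.0038, 0.009, 0.0502],
    [0.0056, 0.0136, 0.0753],
    [0.0075, 0.0181, 0.1004],
    [0.0094, 0.0226, 0.1255],
    [0.0094, 0.0226, 0.1255],
    [0.0094, 0.0226, 0.1255]
  ]
}}

```text
time: 16.9
tool_pos: [447.4, 3.3, 120.3]
tcp_rot: [3.14, 0.0, 1.564]
contact_force: [0.6, -0.4, -0.3]
grip_width: 73.4
finger_force: 0.0
```

```bash
python3 bolt.py long bl
python3 - <<'E'
from h import *
optics.capture("top")
for d in finder.pinpoint("bolt_short","top")[:2]: print(d["uv"],d["confidence"],ray("top",d["uv"],95))
for d in finder.silhouettes("bolt_short","top")[:2]: print(d["box"],d["confidence"])
E
```

```text
16.9 [447.4157   3.2704 120.2524] [3.14   0.0002 1.564 ] [-0.1643  0.3286  1.8811  0.      0.9303 -0.1575] 73.39815249870192
0.65 [294.  83. 340. 290.] rect [443.8   4.3] [175.1  34.7] shank line [443.9   7.4] yaw 1.566 ends -87.5 87.5
width profile [(-90, 33), (-86, 35), (-82, 35), (-78, 34), (-74, 32), (-70, 25), (-66, 17), (-62, 16), (-58, 16), (-54, 16), (-50, 16), (-46, 15), (-42, 15), (-38, 15), (-34, 15), (-30, 15), (-26, 15), (-22, 16), (-18, 17), (-14, 16), (-10, 16), (-6, 16), (-2, 15), (2, 16), (6, 16), (10, 15), (14, 15), (18, 15), (22, 15), (26, 16), (30, 17), (34, 17), (38, 17), (42, 16), (46, 16), (50, 15), (54, 15), (58, 15), (62, 33), (66, 34), (70, 34), (74, 34), (78, 33), (82, 13)]
pin [316.2, 195.9] 0.97 [444.4   3.1  15. ]
[280.5, 142.8] 0.69 [650.1645 120.6181  95.    ]
[274.4, 129.4, 286.9, 164.9] 0.73
```

Run:
```python
from h import *
c=(444.1,3.5)
plan([grasp(c,1.566),grasp(c,1.566,100),((470,-95,190),Rtool(2.2,-.1)),((545,-185,195),Rtool(3.0,-.35)),place("long",100),place("long",30)])
```

```text
off [0.018, -0.024, 0.957] rot [0.0001, 0.0277, -0.0009] minrows 1.8 ->  [444.1   5.2   5.2] 
off [0.145, 0.0, -0.82] rot [0.0, 0.0, -0.0] minrows 1.6 ->  [444.1   5.3 105.1] 
off [-0.699, 0.22, -0.841] rot [0.0038, -0.0422, -0.1012] minrows 3.7 ->  [470. -95. 190.] 
off [-0.974, 0.064, 0.056] rot [-0.0285, -0.0376, -0.1244] minrows 4.5 ->  [ 545.  -185.   194.9] 
off [-0.316, -0.09, 0.356] rot [-0.0164, -0.0137, -0.0395] minrows 1.5 ->  [ 593.3 -202.8  167.8] 
off [-0.102, 0.0, 0.574] rot [0.0, 0.0, -0.0] minrows 1.1 ->  [ 633.2 -197.7  110.5]
```

>>> {"method": "send_rows", "body": {
  "offset": [
    [0.005, -0.006, 0.24],
    [0.01, -0.012, 0.48],
    [0.014, -0.018, 0.7],
    [0.018, -0.024, 0.86],
    [0.018, -0.024, 0.957],
    [0.018, -0.024, 0.957],
    [0.018, -0.024, 0.957]
  ],
  "delta_rot": [
    [0, 0.009, -0.0003],
    [0, 0.018, -0.0006],
    [0.0001, 0.0277, -0.0009],
    [0.0001, 0.0277, -0.0009],
    [0.0001, 0.0277, -0.0009],
    [0.0001, 0.0277, -0.0009],
    [0.0001, 0.0277, -0.0009]
  ],
  "grip": 0.42
}}

```text
time: 18.08
tool_pos: [444.3, 5.2, 5.8]
tcp_rot: [3.14, -0.174, 1.567]
contact_force: [0.1, 0.7, 0.1]
grip_width: 38.5
finger_force: 0.0
```

>>> {"method": "send_rows", "body": {
  "offset": [
    [0, 0, 0],
    [0, 0, 0],
    [0, 0, 0],
    [0, 0, 0],
    [0, 0, 0]
  ],
  "delta_rot": [
    [0, 0, 0],
    [0, 0, 0],
    [0, 0, 0],
    [0, 0, 0],
    [0, 0, 0]
  ],
  "grip": 0.1
}}

```text
time: 18.7
tool_pos: [443.8, 5.1, 5.5]
tcp_rot: [3.141, -0.174, 1.566]
contact_force: [-1.3, 0.0, 5.6]
grip_width: 14.9
finger_force: 30.0
```

>>> {"method": "send_rows", "body": {
  "offset": [
    [0.03, 0, -0.17],
    [0.07, 0, -0.4],
    [0.11, 0, -0.62],
    [0.145, 0, -0.82],
    [0.145, 0, -0.82]
  ],
  "delta_rot": [
    [0, 0, 0],
    [0, 0, 0],
    [0, 0, 0],
    [0, 0, 0],
    [0, 0, 0]
  ]
}}

```text
time: 19.32
tool_pos: [444.5, 4.9, 105.8]
tcp_rot: [3.139, -0.173, 1.566]
contact_force: [0.4, -1.0, -5.0]
grip_width: 15.3
finger_force: 30.0
```

>>> {"method": "send_rows", "body": {
  "offset": [
    [-0.1, 0.031, -0.12],
    [-0.2, 0.063, -0.24],
    [-0.3, 0.094, -0.36],
    [-0.4, 0.126, -0.48],
    [-0.5, 0.157, -0.6],
    [-0.6, 0.189, -0.72],
    [-0.699, 0.22, -0.841],
    [-0.699, 0.22, -0.841]
  ],
  "delta_rot": [
    [0.0005, -0.006, -0.0145],
    [0.0011, -0.0121, -0.0289],
    [0.0016, -0.0181, -0.0434],
    [0.0022, -0.0241, -0.0578],
    [0.0027, -0.0301, -0.0723],
    [0.0033, -0.0362, -0.0867],
    [0.0038, -0.0422, -0.1012],
    [0.0038, -0.0422, -0.1012]
  ]
}}

```text
time: 20.32
tool_pos: [469.4, -95.1, 188.8]
tcp_rot: [-3.141, 0.098, 2.199]
contact_force: [-0.2, 0.0, -4.4]
grip_width: 15.3
finger_force: 30.0
```

>>> {"method": "send_rows", "body": {
  "offset": [
    [-0.139, 0.009, 0.008],
    [-0.278, 0.018, 0.016],
    [-0.417, 0.027, 0.024],
    [-0.557, 0.037, 0.032],
    [-0.696, 0.046, 0.04],
    [-0.835, 0.055, 0.048],
    [-0.974, 0.064, 0.056],
    [-0.974, 0.064, 0.056]
  ],
  "delta_rot": [
    [-0.0041, -0.0054, -0.0178],
    [-0.0081, -0.0107, -0.0355],
    [-0.0122, -0.0161, -0.0533],
    [-0.0163, -0.0215, -0.0711],
    [-0.0204, -0.0269, -0.0889],
    [-0.0244, -0.0322, -0.1066],
    [-0.0285, -0.0376, -0.1244],
    [-0.0285, -0.0376, -0.1244]
  ]
}}

```text
time: 21.32
tool_pos: [543.7, -185.3, 192.6]
tcp_rot: [3.138, 0.346, 2.995]
contact_force: [-0.7, -0.7, -5.3]
grip_width: 15.5
finger_force: 30.0
```

>>> {"method": "send_rows", "body": {
  "offset": [
    [-0.079, -0.022, 0.089],
    [-0.158, -0.045, 0.178],
    [-0.237, -0.068, 0.267],
    [-0.316, -0.09, 0.356],
    [-0.316, -0.09, 0.356]
  ],
  "delta_rot": [
    [-0.0041, -0.0034, -0.0099],
    [-0.0082, -0.0068, -0.0198],
    [-0.0123, -0.0103, -0.0296],
    [-0.0164, -0.0137, -0.0395],
    [-0.0164, -0.0137, -0.0395]
  ]
}}

```text
time: 21.95
tool_pos: [592.1, -202.2, 165.6]
tcp_rot: [3.137, 0.433, -3.02]
contact_force: [-0.3, 0.2, -4.2]
grip_width: 15.2
finger_force: 30.0
```

>>> {"method": "send_rows", "body": {
  "offset": [
    [-0.025, 0, 0.14],
    [-0.05, 0, 0.29],
    [-0.08, 0, 0.44],
    [-0.102, 0, 0.574],
    [-0.102, 0, 0.574],
    [-0.102, 0, 0.574]
  ],
  "delta_rot": [
    [0, 0, 0],
    [0, 0, 0],
    [0, 0, 0],
    [0, 0, 0],
    [0, 0, 0],
    [0, 0, 0]
  ]
}}

```text
time: 22.7
tool_pos: [632.9, -197.9, 110.7]
tcp_rot: [3.141, 0.436, -3.015]
contact_force: [1.1, -0.7, -3.8]
grip_width: 14.7
finger_force: 30.0
```

Run:
```python
from h import *
o=get_obs();print(o["time"],o["tool_pos"],o["tcp_rot"],o["joint_positions"],o["contact_force"],o["grip_width"])
im=optics.capture("wrist"); 
t=optics.capture("top")[95:185,245:425]; t=cv2.resize(t,(500,250),interpolation=cv2.INTER_CUBIC)
s=optics.capture("scene")[150:290,225:345]; s=cv2.resize(s,(129,150))
w=im[:,180:460]; r=np.zeros((400,500,3),np.uint8); r[:250]=t; r[250:,:129]=s; save("p2",np.hstack([w,r]))
plan([place("long",10),place("long",0)])
```

```text
22.7 [ 632.9051 -197.8573  110.6511] [ 3.1414  0.4364 -3.0147] [-0.5473  0.5341  1.6613  0.4532  0.6473 -2.5682] [ 1.104  -0.6895 -3.8482] 14.701307830802403
off [-0.029, 0.0, 0.164] rot [0.0, 0.0, -0.0] minrows 0.3 ->  [ 644.5 -196.2   94.2] 
off [-0.014, 0.0, 0.082] rot [0.0, 0.0, -0.0] minrows 0.2 ->  [ 650.2 -195.5   86. ]
```

View pics/p2.png

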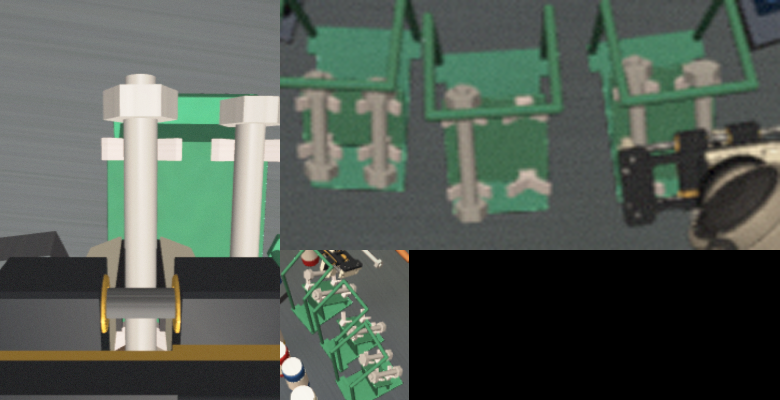

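The top view shows the short bolt seated parallel to its stored neighbour. The long bolt (column 141) is centred over its lower saddle (101–182), so I lower it.

>>> {"method": "send_rows", "body": {
  "offset": [
    [-0.01, 0, 0.055],
    [-0.02, 0, 0.11],
    [-0.029, 0, 0.164],
    [-0.029, 0, 0.164]
  ],
  "delta_rot": [
    [0, 0, 0],
    [0, 0, 0],
    [0, 0, 0],
    [0, 0, 0]
  ]
}}

```text
time: 23.35
tool_pos: [644.1, -196.1, 93.3]
tcp_rot: [3.14, 0.435, -3.015]
contact_force: [-0.6, 0.2, -5.2]
grip_width: 15.1
finger_force: 30.0
```

>>> {"method": "send_rows", "body": {
  "offset": [
    [-0.004, 0, 0.025],
    [-0.008, 0, 0.05],
    [-0.012, 0, 0.07],
    [-0.014, 0, 0.082],
    [-0.014, 0, 0.082],
    [-0.014, 0, 0.082]
  ],
  "delta_rot": [
    [0, 0, 0],
    [0, 0, 0],
    [0, 0, 0],
    [0, 0, 0],
    [0, 0, 0],
    [0, 0, 0]
  ]
}}

```text
time: 24.1
tool_pos: [649.4, -195.7, 86.7]
tcp_rot: [3.141, 0.436, -3.015]
contact_force: [-6.6, 0.3, 2.4]
grip_width: 14.9
finger_force: 30.0
```

>>> {"method": "send_rows", "body": {
  "offset": [
    [-0.001, 0, 0.006],
    [-0.001, 0, 0.008],
    [-0.001, 0, 0.008],
    [-0.001, 0, 0.008]
  ],
  "delta_rot": [
    [0, 0, 0],
    [0, 0, 0],
    [0, 0, 0],
    [0, 0, 0]
  ]
}}

```text
time: 24.6
tool_pos: [649.5, -195.7, 86.6]
tcp_rot: [3.141, 0.436, -3.014]
contact_force: [-13.2, 0.5, 9.4]
grip_width: 15.1
finger_force: 30.0
```

>>> {"method": "send_rows", "body": {
  "offset": [
    [0, 0, -0.003],
    [0, 0, -0.005],
    [0, 0, -0.005],
    [0, 0, -0.005],
    [0, 0, -0.005]
  ],
  "delta_rot": [
    [0, 0, 0],
    [0, 0, 0],
    [0, 0, 0],
    [0, 0, 0],
    [0, 0, 0]
  ],
  "grip": 0.38
}}

```text
time: 25.22
tool_pos: [650.2, -195.6, 85.6]
tcp_rot: [3.141, 0.436, -3.015]
contact_force: [-0.3, 0.2, 0.9]
grip_width: 35.0
finger_force: 0.0
```

Run:
```python
from h import *
T=load(); T=apply(T,(-.001,0,.008),(0,0,0)); T=apply(T,(0,0,-.005),(0,0,0)); store(T)
o=get_obs();print(o["tool_pos"],T[:3,3],o["grip_width"],o["contact_force"])
plan([place("long",100),((520,-235,190),Rtool(2.5,-.15)),((440,-266,120),Rtool(1.705,0))])
```

```text
[ 650.1602 -195.5779   85.5964] [ 650.4352 -195.4583   85.7014] 35.02183792388613 [-0.3494  0.2389  0.898 ]
off [0.146, 0.0, -0.823] rot [0.0, 0.0, -0.0] minrows 1.6 ->  [ 593.3 -202.8  167.8] 
off [0.502, -0.189, -0.438] rot [0.0355, 0.0433, 0.1175] minrows 4.4 ->  [ 520. -235.  190.] 
off [0.462, -0.606, 0.52] rot [0.0095, 0.0226, 0.1263] minrows 4.3 ->  [ 440. -266.  120.]
```

>>> {"method": "send_rows", "body": {
  "offset": [
    [0.04, 0, -0.22],
    [0.08, 0, -0.45],
    [0.12, 0, -0.68],
    [0.146, 0, -0.823],
    [0.146, 0, -0.823]
  ],
  "delta_rot": [
    [0, 0, 0],
    [0, 0, 0],
    [0, 0, 0],
    [0, 0, 0],
    [0, 0, 0]
  ]
}}

```text
time: 25.85
tool_pos: [593.1, -203.4, 168.9]
tcp_rot: [-3.14, 0.438, -3.015]
contact_force: [0.2, 0.4, -0.1]
grip_width: 34.5
finger_force: 0.0
```

>>> {"method": "send_rows", "body": {
  "offset": [
    [0.1, -0.038, -0.088],
    [0.2, -0.076, -0.175],
    [0.3, -0.113, -0.263],
    [0.4, -0.151, -0.35],
    [0.502, -0.189, -0.438],
    [0.502, -0.189, -0.438],
    [0.502, -0.189, -0.438]
  ],
  "delta_rot": [
    [0.0071, 0.0087, 0.0235],
    [0.0142, 0.0173, 0.047],
    [0.0213, 0.026, 0.0705],
    [0.0284, 0.0346, 0.094],
    [0.0355, 0.0433, 0.1175],
    [0.0355, 0.0433, 0.1175],
    [0.0355, 0.0433, 0.1175]
  ],
  "grip": 0.8
}}

```text
time: 26.72
tool_pos: [519.9, -234.7, 189.0]
tcp_rot: [3.141, 0.149, 2.503]
contact_force: [-0.2, -0.8, 0.3]
grip_width: 73.4
finger_force: 0.0
```

>>> {"method": "send_rows", "body": {
  "offset": [
    [0.092, -0.121, 0.104],
    [0.185, -0.242, 0.208],
    [0.277, -0.364, 0.312],
    [0.37, -0.485, 0.416],
    [0.462, -0.606, 0.52],
    [0.462, -0.606, 0.52],
    [0.462, -0.606, 0.52]
  ],
  "delta_rot": [
    [0.0019, 0.0045, 0.0253],
    [0.0038, 0.009, 0.0505],
    [0.0057, 0.0136, 0.0758],
    [0.0076, 0.0181, 0.101],
    [0.0095, 0.0226, 0.1263],
    [0.0095, 0.0226, 0.1263],
    [0.0095, 0.0226, 0.1263]
  ]
}}

```text
time: 27.6
tool_pos: [440.3, -266.1, 120.3]
tcp_rot: [3.141, 0.001, 1.709]
contact_force: [0.2, 0.1, -0.4]
grip_width: 73.2
finger_force: 0.0
```

```bash
python3 bolt.py medium bm
python3 - <<'E'
from h import *
optics.capture("top")
for n in ("short","long"):
  for d in finder.pinpoint("bolt_"+n,"top")[:2]: print(n,d["uv"],d["confidence"],ray("top",d["uv"],95))
E
```

```text
27.6 [ 440.308  -266.0943  120.2556] [3.1405 0.0007 1.7086] [-0.6929  0.4354  1.7039  0.0004  1.0011 -0.8309] 73.2174119515257
0.61 [296. 102. 345. 278.] rect [ 439.1 -266.8] [ 34.2 149.9] shank line [ 439.  -264.2] yaw 1.698 ends -74.9 74.9
width profile [(-77, 26), (-73, 32), (-69, 33), (-65, 33), (-61, 33), (-57, 33), (-53, 25), (-49, 17), (-45, 15), (-41, 15), (-37, 14), (-33, 14), (-29, 15), (-25, 15), (-21, 16), (-17, 16), (-13, 17), (-9, 16), (-5, 16), (-1, 16), (3, 15), (7, 15), (11, 15), (15, 15), (19, 16), (23, 17), (27, 17), (31, 17), (35, 16), (39, 16), (43, 16), (47, 15), (51, 32), (55, 34), (59, 34), (63, 34), (67, 18), (71, 12)]
pin [319.0, 194.8] 0.86 [ 439.4 -265.6   15. ]
short [283.1, 140.5] 0.6 [656.4781 113.3065  95.    ]
short [397.1, 142.5] 0.41 [ 645.53   -202.7613   95.    ]
long [394.0, 138.5] 0.86 [ 656.8203 -194.4306   95.    ]
long [272.1, 255.1] 0.37 [339.3459 147.0671  95.    ]
```

Run:
```python
from h import *
c=(439.3,-265.4)
plan([grasp(c,1.698),grasp(c,1.698,100),((465,-165,190),Rtool(2.2,-.1)),((515,-70,195),Rtool(2.85,-.3)),place("medium",100),place("medium",10),place("medium",0)])
```

```text
off [0.02, -0.005, 0.957] rot [-0.0001, 0.0278, 0.0011] minrows 1.8 ->  [ 439.1 -263.7    5.2] 
off [0.145, 0.0, -0.821] rot [-0.0, -0.0, -0.0] minrows 1.6 ->  [ 439.1 -263.7  105.2] 
off [0.899, 0.319, -0.559] rot [0.003, -0.0428, -0.0801] minrows 3.1 ->  [ 465.1 -165.1  190. ] 
off [0.389, 0.803, -0.081] rot [-0.0206, -0.0307, -0.1016] minrows 3.6 ->  [515.1 -70.  195. ] 
off [-0.293, 0.494, 0.327] rot [-0.018, -0.0215, -0.0466] minrows 1.8 ->  [575.4 -26.2 167.9] 
off [-0.13, 0.0, 0.739] rot [0.0, -0.0, 0.0] minrows 1.4 ->  [627.  -25.   94.1] 
off [-0.015, 0.0, 0.082] rot [0.0, -0.0, 0.0] minrows 0.2 ->  [632.8 -24.9  86. ]
```

>>> {"method": "send_rows", "body": {
  "offset": [
    [0.005, -0.001, 0.24],
    [0.01, -0.002, 0.48],
    [0.015, -0.004, 0.7],
    [0.02, -0.005, 0.86],
    [0.02, -0.005, 0.957],
    [0.02, -0.005, 0.957],
    [0.02, -0.005, 0.957]
  ],
  "delta_rot": [
    [0, 0.009, 0.0004],
    [0, 0.018, 0.0008],
    [-0.0001, 0.0278, 0.0011],
    [-0.0001, 0.0278, 0.0011],
    [-0.0001, 0.0278, 0.0011],
    [-0.0001, 0.0278, 0.0011],
    [-0.0001, 0.0278, 0.0011]
  ],
  "grip": 0.42
}}

```text
time: 28.78
tool_pos: [439.2, -264.1, 5.9]
tcp_rot: [3.141, -0.174, 1.698]
contact_force: [-0.4, -0.1, 1.1]
grip_width: 38.7
finger_force: 0.0
```

>>> {"method": "send_rows", "body": {
  "offset": [
    [0, 0, 0],
    [0, 0, 0],
    [0, 0, 0],
    [0, 0, 0],
    [0, 0, 0]
  ],
  "delta_rot": [
    [0, 0, 0],
    [0, 0, 0],
    [0, 0, 0],
    [0, 0, 0],
    [0, 0, 0]
  ],
  "grip": 0.1
}}

```text
time: 29.4
tool_pos: [438.8, -264.0, 5.5]
tcp_rot: [3.141, -0.174, 1.698]
contact_force: [-1.3, 0.3, 5.5]
grip_width: 15.0
finger_force: 30.0
```

>>> {"method": "send_rows", "body": {
  "offset": [
    [0.03, 0, -0.17],
    [0.07, 0, -0.4],
    [0.11, 0, -0.62],
    [0.145, 0, -0.821],
    [0.145, 0, -0.821]
  ],
  "delta_rot": [
    [0, 0, 0],
    [0, 0, 0],
    [0, 0, 0],
    [0, 0, 0],
    [0, 0, 0]
  ]
}}

```text
time: 30.02
tool_pos: [439.3, -264.4, 106.0]
tcp_rot: [3.14, -0.172, 1.698]
contact_force: [0.4, -0.5, -4.6]
grip_width: 15.1
finger_force: 30.0
```

>>> {"method": "send_rows", "body": {
  "offset": [
    [0.128, 0.046, -0.08],
    [0.257, 0.091, -0.16],
    [0.385, 0.137, -0.24],
    [0.514, 0.182, -0.32],
    [0.642, 0.228, -0.4],
    [0.771, 0.273, -0.48],
    [0.899, 0.319, -0.559],
    [0.899, 0.319, -0.559]
  ],
  "delta_rot": [
    [0.0004, -0.0061, -0.0114],
    [0.0009, -0.0122, -0.0229],
    [0.0013, -0.0183, -0.0343],
    [0.0017, -0.0245, -0.0458],
    [0.0021, -0.0306, -0.0572],
    [0.0026, -0.0367, -0.0687],
    [0.003, -0.0428, -0.0801],
    [0.003, -0.0428, -0.0801]
  ]
}}

```text
time: 31.02
tool_pos: [464.4, -163.8, 189.1]
tcp_rot: [-3.141, 0.099, 2.202]
contact_force: [0.0, -0.1, -3.5]
grip_width: 15.1
finger_force: 30.0
```

>>> {"method": "send_rows", "body": {
  "offset": [
    [0.056, 0.115, -0.012],
    [0.111, 0.229, -0.023],
    [0.167, 0.344, -0.035],
    [0.222, 0.459, -0.046],
    [0.278, 0.574, -0.058],
    [0.333, 0.688, -0.069],
    [0.389, 0.803, -0.081],
    [0.389, 0.803, -0.081]
  ],
  "delta_rot": [
    [-0.0029, -0.0044, -0.0145],
    [-0.0059, -0.0088, -0.029],
    [-0.0088, -0.0132, -0.0435],
    [-0.0118, -0.0175, -0.0581],
    [-0.0147, -0.0219, -0.0726],
    [-0.0177, -0.0263, -0.0871],
    [-0.0206, -0.0307, -0.1016],
    [-0.0206, -0.0307, -0.1016]
  ]
}}

```text
time: 32.02
tool_pos: [513.8, -70.1, 193.3]
tcp_rot: [3.141, 0.296, 2.849]
contact_force: [0.3, -0.3, -3.2]
grip_width: 15.2
finger_force: 30.0
```

>>> {"method": "send_rows", "body": {
  "offset": [
    [-0.059, 0.099, 0.065],
    [-0.117, 0.198, 0.131],
    [-0.176, 0.296, 0.196],
    [-0.234, 0.395, 0.262],
    [-0.293, 0.494, 0.327],
    [-0.293, 0.494, 0.327]
  ],
  "delta_rot": [
    [-0.0036, -0.0043, -0.0093],
    [-0.0072, -0.0086, -0.0186],
    [-0.0108, -0.0129, -0.028],
    [-0.0144, -0.0172, -0.0373],
    [-0.018, -0.0215, -0.0466],
    [-0.018, -0.0215, -0.0466]
  ]
}}

```text
time: 32.78
tool_pos: [574.3, -27.0, 166.2]
tcp_rot: [3.14, 0.432, -3.123]
contact_force: [-0.0, -0.3, -2.9]
grip_width: 15.1
finger_force: 30.0
```

>>> {"method": "send_rows", "body": {
  "offset": [
    [-0.025, 0, 0.14],
    [-0.05, 0, 0.29],
    [-0.08, 0, 0.44],
    [-0.1, 0, 0.57],
    [-0.12, 0, 0.68],
    [-0.13, 0, 0.739],
    [-0.13, 0, 0.739],
    [-0.13, 0, 0.739]
  ],
  "delta_rot": [
    [0, 0, 0],
    [0, 0, 0],
    [0, 0, 0],
    [0, 0, 0],
    [0, 0, 0],
    [0, 0, 0],
    [0, 0, 0],
    [0, 0, 0]
  ]
}}

```text
time: 33.78
tool_pos: [626.7, -25.2, 94.6]
tcp_rot: [3.142, 0.437, -3.119]
contact_force: [0.1, -0.3, -4.3]
grip_width: 14.9
finger_force: 30.0
```

Run:
```python
from h import *
o=get_obs();print(o["time"],o["tool_pos"],o["tcp_rot"],o["joint_positions"],o["contact_force"])
im=optics.capture("wrist"); save("p3",im)
# centre columns of bright (non-green, non-dark) pixels left part: shank and lower saddle
for r in range(100,200,8):
    row=im[r,200:440].astype(int); m=(row.min(1)>120)&(row.max(1)-row.min(1)<60); x=np.nonzero(m)[0]+200
    if len(x): print(r,[(int(g[0]),int(g[-1])) for g in np.split(x,np.nonzero(np.diff(x)>2)[0]+1) if len(g)>4])
```

```text
33.775 [626.6825 -25.206   94.5556] [ 3.1415  0.4367 -3.1194] [-0.2129  0.4841  1.8181  0.2418  0.4242 -2.0057] [ 0.1376 -0.3376 -4.2687]
100 []
108 []
116 [(306, 335)]
124 [(283, 357), (413, 439)]
132 [(283, 357), (405, 439)]
140 [(283, 356), (405, 439)]
148 [(283, 357), (405, 439)]
156 [(305, 337), (426, 439)]
164 [(305, 336), (426, 439)]
172 [(273, 363), (396, 422), (425, 439)]
180 [(274, 363), (396, 422), (426, 439)]
188 [(274, 363), (396, 421), (425, 439)]
196 [(305, 336), (425, 439)]
```

>>> {"method": "send_rows", "body": {
  "offset": [
    [-0.004, 0, 0.025],
    [-0.008, 0, 0.05],
    [-0.012, 0, 0.07],
    [-0.015, 0, 0.082],
    [-0.015, 0, 0.082],
    [-0.015, 0, 0.082]
  ],
  "delta_rot": [
    [0, 0, 0],
    [0, 0, 0],
    [0, 0, 0],
    [0, 0, 0],
    [0, 0, 0],
    [0, 0, 0]
  ]
}}

```text
time: 34.58
tool_pos: [632.3, -25.0, 86.0]
tcp_rot: [3.142, 0.436, -3.119]
contact_force: [-3.3, 0.2, -0.3]
grip_width: 15.2
finger_force: 30.1
```

>>> {"method": "send_rows", "body": {
  "offset": [
    [-0.001, 0, 0.007],
    [-0.002, 0, 0.012],
    [-0.002, 0, 0.012],
    [-0.002, 0, 0.012]
  ],
  "delta_rot": [
    [0, 0, 0],
    [0, 0, 0],
    [0, 0, 0],
    [0, 0, 0]
  ]
}}

```text
time: 35.08
tool_pos: [632.5, -24.8, 85.7]
tcp_rot: [3.141, 0.436, -3.119]
contact_force: [-12.2, 0.3, 10.4]
grip_width: 15.1
finger_force: 30.1
```

>>> {"method": "send_rows", "body": {
  "offset": [
    [0, 0, -0.004],
    [0, 0, -0.006],
    [0, 0, -0.006],
    [0, 0, -0.006],
    [0, 0, -0.006]
  ],
  "delta_rot": [
    [0, 0, 0],
    [0, 0, 0],
    [0, 0, 0],
    [0, 0, 0],
    [0, 0, 0]
  ],
  "grip": 0.38
}}

```text
time: 35.7
tool_pos: [633.0, -25.0, 85.3]
tcp_rot: [3.141, 0.436, -3.119]
contact_force: [-0.1, 0.5, 0.5]
grip_width: 34.8
finger_force: 0.0
```

>>> {"method": "send_rows", "body": {
  "offset": [
    [0.04, 0, -0.22],
    [0.08, 0, -0.45],
    [0.12, 0, -0.68],
    [0.146, 0, -0.823],
    [0.146, 0, -0.823]
  ],
  "delta_rot": [
    [0, 0, 0],
    [0, 0, 0],
    [0, 0, 0],
    [0, 0, 0],
    [0, 0, 0]
  ]
}}

```text
time: 36.33
tool_pos: [575.6, -26.5, 168.6]
tcp_rot: [-3.141, 0.438, -3.119]
contact_force: [-0.2, -0.8, 0.6]
grip_width: 34.8
finger_force: 0.0
```

>>> {"method": "send_rows", "body": {
  "offset": [
    [0.3, 0, -0.2],
    [0.6, 0, -0.4],
    [0.9, 0, -0.6],
    [0.9, 0, -0.6],
    [0.9, 0, -0.6]
  ],
  "delta_rot": [
    [0, 0, 0],
    [0, 0, 0],
    [0, 0, 0],
    [0, 0, 0],
    [0, 0, 0]
  ]
}}

```text
time: 36.95
tool_pos: [448.0, -29.6, 187.1]
tcp_rot: [-3.141, 0.437, -3.12]
contact_force: [-0.1, -0.3, -0.2]
grip_width: 34.7
finger_force: 0.0
```

Run:
```python
from h import *
o=get_obs();print(o["time"],o["tool_pos"],o["contact_force"])
t=optics.capture("top")[85:185,235:425]; s=optics.capture("scene")[160:300,225:345]
for n in ("short","medium","long"):
  for c in("top","scene"):
    for d in finder.pinpoint("bolt_"+n,c)[:2]: print(n,c,round(d["confidence"],2),ray(c,d["uv"],95))
t=cv2.resize(t,(790,416),interpolation=cv2.INTER_CUBIC); s=cv2.resize(s,(158,184)); 
save("fin",np.vstack([t,np.hstack([s,np.zeros((184,632,3),np.uint8)])]))
```

```text
36.95 [447.963  -29.5873 187.1497] [-0.074  -0.3251 -0.1636]
short top 0.79 [642.8539 118.4665  95.    ]
short scene 0.63 [655.2864 128.2338  95.    ]
medium top 0.74 [ 629.7938 -161.2816   95.    ]
medium top 0.65 [631.9704 -30.9271  95.    ]
medium scene 0.6 [630.6728 -28.9382  95.    ]
long top 0.81 [ 651.0776 -204.2578   95.    ]
long scene 0.3 [ 655.1424 -274.5288   95.    ]
```

View pics/fin.png

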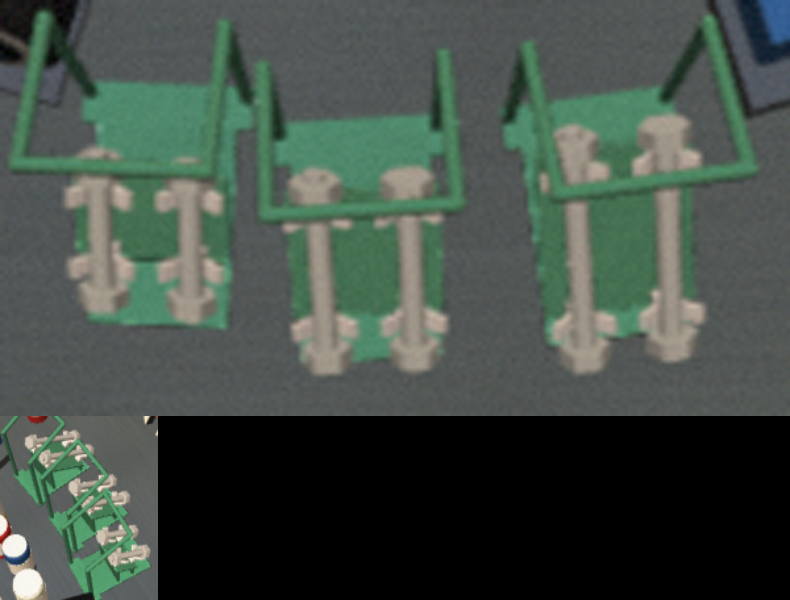

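All three bolts lie parallel beside their stored neighbours, at columns 190, 410 and 668, with heads and nuts outside the saddles. Handing in.

```bash
python3 -c "
from h import *
print(ticket.close_job())"
```

```text
the job is handed in; nothing more can be done
None
```

The short, medium and long bolts each lie in the free saddles of their own rack, seated and parallel to the stored bolts in the last picture; the job was handed in at about 37 s, and no verdict came back.

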